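# Pour the dowels into the grooved rack

### The arm

A 6-joint arm with a two-finger parallel gripper is mounted at the origin on the work surface. World frame = base frame: x ahead of the robot, y to its left, z up, the work surface at z = 0. Lengths are in m, angles in rad, forces in N, time in s.
With the tool pointing down it reaches from about 0.325 to 1 m from the base axis. Payload 5.1 kg.
Tool frame: the origin (TCP) lies on the centre line of the jaws, within the pads' length; the fingertips stand 22 mm ahead of it and the grasp point (between the pads) lies 3 mm ahead of it; z points along the fingers, y is the line along which they close (so a half turn about z gives the same grasp; the last joint's range is limited). The gripper opens to 85 mm and grips with 20 to 120 N. Pads are 22 mm wide; open, the fingers measure 114 mm over their backs; the gripper's body (76 mm by 85 mm) begins 54 mm behind the grasp point. The pads swing forward as they close: fully open they stand 13 mm farther back than shut.
Start: joints at [1.246, 0.124, 1.65, -0, 1.367, -0.083], TCP at [0.156, 0.631, 0.253] pointing down, gripper open.
Joint ranges: [-2.61, 2.61], [-1.02, 2.33], [0.03, 2.71], [-1.35, 4.49], [0.32, 2.68], [-2.91, 2.91]. Speed limits (rad/s): [2.57, 2.57, 3.14, 3.14, 3.14, 3.14].

### API

Orientations are given as a unit quaternion [x, y, z, w].
In Python, from plant import r gives the robot as it stands.
- The arm moves only by the shell command python3 -m pendant 'ROWS'. ROWS is a JSON object of lists of equal length, an entry for each row: "slide": the shift along the tool's x, y, z in cm, a list of three; "dr": the turn, a rotation vector about the tool's x, y, z in degrees, a list of three; "fingers": the finger opening in cm, from 0 to 8.54. In form: {"slide": [[dx, dy, dz], ...], "dr": [[rx, ry, rz], ...], "fingers": [fingers, ...]}. A call has 1 to 12 rows; each row is the pose to reach, as a shift and turn from the pose commanded when the call began, along the tool's axes at that moment; what a row does not reach only later rows make up. A row lasts 1/12 s, in which the tool goes at most 41.7 mm and 7.16 degrees, less where a joint would pass 70% of its speed; a pose out of reach is approached as far as the arm can. A call with a gripper value outside its range is refused whole. The fingers move at their own pace and stop on an object; the grip force is fixed at half the most. Time passes only in rows, so rows that repeat a pose let the fingers close. It gives the time, the measured TCP pose, the force, the opening and the grip force at its end, in the units of the state.
- r.observe(): the state, without advancing time (a new reading comes with each control period).
- r.read_camera(name): name is "side" or "top" or "wrist"; returns the picture (384x512x3 uint8, red, green, blue); there is no depth.
- r.get_calibration(name): a dict with "K" (3x3 intrinsics, pixels), "rvec" (rotation vector, rad) and "tvec" (3), from world to camera coordinates, as OpenCV has them; the wrist camera has in their place "mount" (4x4, takes a point from camera to tool coordinates, whose origin is the TCP and whose axes are the flange's). Camera axes: x right, y down, z forward; pixel columns grow to the right and rows downward; lengths in m; the calibration is good to about 2 mm. A picture is of the moment at which its call begins: read the wrist's pose just before it. get_calibration takes no time and is no camera call.
- r.close_job(): hands the job in; it is judged then, once.
Trained networks look in the newest picture that a camera, given by its name, has taken for a name from the list of things; names that differ only in an ending like _2 or _b are one class to them, and where a whole thing is asked for, a point or a joint stands for the part that bears it (a point fixed in the world has none). Each returns a list of dicts, best first, with "p" (0 to 1); they miss things now and then, are a little off and sometimes report something else, mostly with a low value. They report only what shows in the picture. A call takes as long as a camera call. They do not tell look-alikes from the thing itself.
- r.trace(camera, query): "region" (384x512 bool, what is visible of it) and "box" ([left, top, right, bottom] in pixels, round what is visible of it).
The state is a dict: "time": time; "joints": joint angles; "dq": joint speeds; "joint_efforts": joint torques, N m; "position": TCP position; "ee_rot": TCP orientation; "ft_force": force on the tool from outside, world axes, zero at the start; "ft_torque": the same for the moment, N m; "finger_gap": finger opening in m; "gripper_force": force on a finger pad.
Only numpy, scipy, OpenCV 4.12 (cv2) and the standard library are available. Lean on these libraries where they do the work, as an engineer would, in place of code of your own. Each camera call takes 0.05 s, during which the arm holds its last target. There are 200 camera calls.

### The job

On the joiner's bench, take the wooden scoop that holds the two round dowels (not the one with the flat square blocks) by its upright grip, carry it to the grooved rack and tip it so that both dowels roll out over the mouth and settle in the grooves, one to a groove, near the middle of the groove's length. Do not touch the dowels themselves with the gripper. Then stand the empty scoop back on the bench, level and clear of the rack, and let go.

Things in the scene. Friction and masses are not known exactly. Their poses are not given: they have to be found in the camera images.
- scoop: Loose plywood scoop 126 (x) x 132 (y) mm, 0.28 kg; origin under it, mid-width, z up. Open mouth at its -x, no lip. Floor falls 8 deg from mouth edge (x -62, z 24) to back wall (x 46, z 8.5). Walls 27 above floor. Upright grip on back wall: x 46 to 64, 50 wide in y, top z 108; pinch front to back from above at z 80. Stands on back wall and a foot bar at x -22. Its twin holds square blocks.
- rack: Pale wooden rack fixed to the bench, 184 (x) x 190 (y) mm, 30 high; origin centre of underside, z up. Six 90-degree V grooves along its y, full length, a dark line in each, at x -70, -42, -14, 14, 42, 70; sharp ridges between, tops z 30, bottoms z 16. A seated dowel's centre is at z 29. Pour from 10 to 25 mm above the ridges near the middle; the second dowel rolls past the first.
- dowel_a: Round dark wooden dowel, 18 mm diameter, 110 long, 22 g; origin at its centre, length along its own y. Starts in the scoop against the back wall, parallel to the scoop's y. It stays there while the scoop is carried level and rolls out over the mouth when the scoop is tipped mouth-down about 25 to 35 degrees.
- dowel_b: A second dowel like dowel_a, lying in the scoop just in front of it, parallel to it.
There are look-alikes about, which are no part of the job. What is shaped like the dowel_b but turquoise is not meant.

How it is judged:
On the way, in this order (a step that is already met when the one before it is completed fails the run):
1. the scoop is lifted with both dowels in it (height (world z) of scoop between 0.035 and 1 m and x of dowel_a in the frame of scoop between -0.07 and 0.05 m and y of dowel_a in the frame of scoop between -0.02 and 0.02 m and z of dowel_a in the frame of scoop between 0 and 0.05 m and x of dowel_b in the frame of scoop between -0.07 and 0.05 m and y of dowel_b in the frame of scoop between -0.02 and 0.02 m and z of dowel_b in the frame of scoop between 0 and 0.05 m), for 0.2 s.
2. both dowels lie in grooves of the rack (x of dowel_a in the frame of rack between -0.084 and 0.084 m and y of dowel_a in the frame of rack between -0.045 and 0.045 m and z of dowel_a in the frame of rack between 0.024 and 0.035 m and angle between the y axis of each of dowel_a, dowel_b and the y axis of rack, either way round below 0.175 rad and x of dowel_b in the frame of rack between -0.084 and 0.084 m and y of dowel_b in the frame of rack between -0.045 and 0.045 m and z of dowel_b in the frame of rack between 0.024 and 0.035 m), for 0.2 s.
At the end, for the whole second after the job is handed in: Both dowels at rest, each in its own groove: centre 24 to 35 mm above the rack's underside, within 45 mm of mid-groove, within 10 degrees of the grooves. The scoop stands still on the bench, underside below 6 mm, within 0.1 rad of level, not touching the rack (all of step 2 and linear speed of each of dowel_a, dowel_b, scoop below 0.02 m/s and height (world z) of scoop below 0.006 m and angle between scoop's own z axis and vertical below 0.1 rad and contact force between scoop and rack below 0.1 N).
It fails at once if the gripper's fingers press on a dowel (over 1 N) (contact force between the fingers and dowel_a above 1 N or contact force between the fingers and dowel_b above 1 N).
It also fails if it takes over 58 s, if anything falls off the work surface, if the arm or the gripper's body presses on something with over 40 N, if the wrist force passes 120 N, or if a joint passes its speed limit or range.

## Working session

There is one attempt and no reset: what is moved stays moved. The work goes in short steps, Python scripts to look and compute and a shell command to move; the robot and the scene stay as the last step left them, time stands still between calls to the robot, and variables do not carry over. Pictures are saved under pics/ and viewed, at most 10 in all, crops included, and the job is handed in when it is done.

```bash
mkdir -p pics; ls; python3 - <<'E'
from plant import r
import cv2,numpy as np
ims=[]
for n in ("top","side"):
    im=r.read_camera(n); ims.append(im); c=r.get_calibration(n)
    print(n,np.round(c["K"],1).tolist(),np.round(c["rvec"],4),np.round(c["tvec"],4))
    for q in ("scoop","rack","dowel_a"):
        for d in r.trace(n,q)[:4]: print(q,round(d["p"],2),np.round(d["box"]))
    cv2.imwrite(f"pics/{n}0.png",im[:,:,::-1])
print(r.observe())
E
```

```text
pics
top [[373.9, 0.0, 256.9], [0.0, 373.9, 193.3], [0.0, 0.0, 1.0]] [ 2.137  -2.1196  0.2094] [-0.1175  0.4451  0.9529]
rack 0.55 [105. 134. 178. 205.]
dowel_a 0.81 [304. 179. 340. 193.]
dowel_a 0.8 [382. 190. 393. 228.]
dowel_a 0.79 [329. 240. 343. 279.]
dowel_a 0.7 [299. 170. 337. 191.]
side [[364.3, 0.0, 255.7], [0.0, 364.3, 186.7], [0.0, 0.0, 1.0]] [ 2.2783 -0.4053  0.1631] [-0.4607  0.0685  0.8892]
scoop 0.85 [244. 205. 334. 282.]
scoop 0.42 [205. 101. 284. 154.]
rack 0.86 [202. 101. 283. 155.]
dowel_a 0.94 [180. 286. 234. 296.]
dowel_a 0.91 [359. 220. 387. 253.]
dowel_a 0.86 [279. 317. 336. 352.]
dowel_a 0.62 [282. 222. 317. 260.]
{'time': 0.4, 'joints': array([ 1.24640119e+00,  1.23897040e-01,  1.65051432e+00, -8.01962245e-06,
        1.36745976e+00, -8.26188466e-02]), 'dq': array([-0.00167213, -0.00083151, -0.00175528, -0.00154998,  0.00183551,
       -0.00076979]), 'joint_efforts': array([-7.14979942e-04, -4.22924995e+01, -3.65093815e+01, -6.45987029e-05,
        2.54649793e-03,  2.93990901e-06]), 'position': array([0.15564181, 0.63100002, 0.25313251]), 'ee_rot': array([ 1.20593110e-01,  9.92702011e-01, -1.37151599e-04, -2.42932805e-05]), 'ft_force': array([-0.56965194,  0.59896597,  0.22719914]), 'ft_torque': array([ 0.00144344,  0.02351468, -0.0029954 ]), 'gripper_force': 0.0, 'finger_gap': 0.08524247407905958}
```

View pics/top0.png

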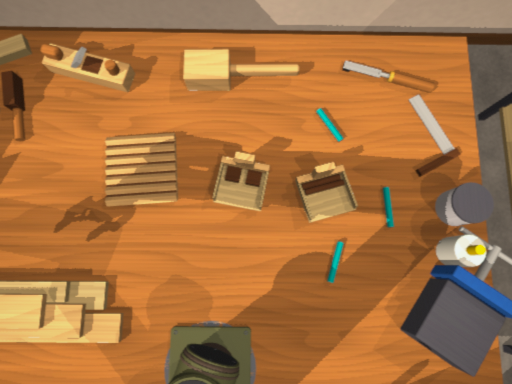

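View pics/side0.png

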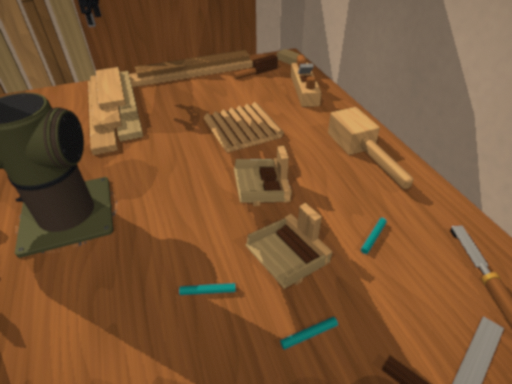

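The top view shows the dowel scoop at about (327,192), with its grip at (324,169) and its mouth facing the robot. The block scoop is at (242,182) and the rack at (141,170), with grooves running horizontally in the image. In the side view the dowel scoop is at (290,245). I'll enlarge crops to pick corners.

```bash
python3 - <<'E'
import cv2,numpy as np
t=cv2.imread("pics/top0.png");s=cv2.imread("pics/side0.png")
f=lambda im,x,y,w=100,h=75:cv2.resize(im[y:y+h,x:x+w],(400,300),interpolation=cv2.INTER_CUBIC)
cv2.imwrite("pics/crops.png",np.vstack([np.hstack([f(t,280,155),f(t,90,130)]),np.hstack([f(s,240,205,100,90)[:, :] if 0 else f(s,240,205,107,80),f(s,195,90)])]))
E
```

```text
(no output)
```

View pics/crops.png

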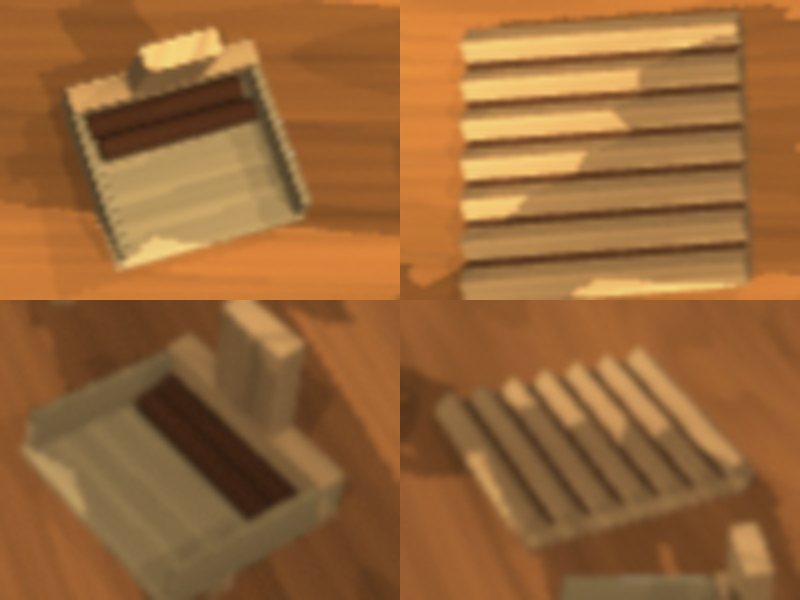

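```bash
cat > h.py <<'E'
import numpy as np,cv2
from scipy.optimize import least_squares
from scipy.spatial.transform import Rotation as R
from plant import r
def proj(n,P):
    c=r.get_calibration(n); return cv2.projectPoints(np.asarray(P,float),np.float64(c["rvec"]),np.float64(c["tvec"]),np.float64(c["K"]),None)[0][:,0]
def place(p,L): return R.from_euler("z",p[2]).apply(L)+[p[0],p[1],0]
def fit(obs,p0):
    f=lambda p:np.concatenate([(proj(n,place(p,np.array(L)/1000))-np.array(U)).ravel() for n,L,U in obs])
    s=least_squares(f,p0,loss="soft_l1"); return s.x,f(s.x).reshape(-1,2)
E
python3 - <<'E'
from h import *
t=lambda a:np.array([280,155])-.4+np.array(a)/4
s=lambda a:np.array([240,205])-.4+(np.array(a)-[0,300])/3.74
obs=[("top",[[64,66,35],[64,-66,35],[-62,66,51],[-62,-66,51],[55,0,108]],t([[66,90],[257,42],[120,268],[308,205],[180,48]])),
("side",[[55,0,108],[-62,66,51],[64,-66,35]],s([[262,328],[30,412],[343,475]]))]
p,e=fit(obs,[.45,-.2,.2]);print("scoop",p.round(4),e.round(1).tolist())
t2=lambda a:np.array([90,130])-.4+(np.array(a)-[400,0])/4
xs=[70,42,14,-14,-42,-70]
o2=[("top",[[x,95,16] for x in xs]+[[x,-95,16] for x in xs],t2([[467,y] for y in (63,105,145,183,225,265)]+[[u,y] for u,y in zip((739,740,742,744,746,747),(47,87,128,165,205,245))]))]
q,e=fit(o2,[.45,.3,0]);print("rack",q.round(4),e.round(1).tolist())
print(proj("side",place(q,np.array([[92,-95,30],[-92,-95,30],[-92,95,30]])/1000)).round())
E
```

```text
scoop [ 0.4515 -0.2998  0.2695] [[-0.2, -0.9], [-1.5, -1.0], [0.4, -1.3], [1.5, 1.5], [0.7, -0.3], [-0.1, -1.5], [-3.1, 0.1], [-0.3, 0.6]]
rack [0.5184 0.2064 0.0799] [[-0.1, 0.9], [-0.1, 0.1], [-0.1, -0.1], [-0.1, 0.2], [-0.1, -0.3], [-0.1, -0.3], [0.3, 0.4], [0.4, 0.0], [0.2, -0.5], [0.0, 0.0], [-0.1, -0.1], [-0.1, -0.1]]
[[282. 129.]
 [225. 144.]
 [204. 113.]]
```

```bash
cat >> h.py <<'E'
def tool(yaw,tip=0):  # tool y along scoop x, z down; tip = mouth-down deg about scoop -y
    S=R.from_euler("z",yaw)*R.from_euler("y",-tip,degrees=True)
    # scoop axes: tool y=+x, tool z=-z, tool x = y cross z = x×(-z)= +y
    return S*R.from_matrix(np.array([[0,1,0],[1,0,0],[0,0,-1]],float).T)
def go(pos,Q):
    o=r.observe();C=R.from_quat(o["ee_rot"])
    print("slide",(C.inv().apply(np.array(pos)-o["position"])*100).round(2),"dr",(C.inv()*Q).as_rotvec(degrees=True).round(2),"t",round(o["time"],2))
E
python3 -c "
from h import *
g=place([.4515,-.2998,.2695],np.array([[.055,0,0]]))[0];print(g)
go([g[0],g[1],.22],tool(.2695))"
```

```text
[ 0.50451473 -0.28515628  0.        ]
slide [-55.81 -80.6    3.33] dr [-1.000e-02  1.000e-02  6.071e+01] t 0.4
```

```bash
python3 -m pendant '{"slide":[[-3,-4,0],[-5,-7.5,0],[-7.5,-11,0],[-10,-14.5,0.5],[-12.5,-18,0.5],[-15,-21.5,0.5],[-17.5,-25,1],[-20,-28.5,1],[-22,-32,1],[-24,-35,1],[-26,-37.5,1],[-27,-39,1]],"dr":[[0,0,3],[0,0,6],[0,0,10],[0,0,14],[0,0,18],[0,0,22],[0,0,26],[0,0,29],[0,0,31],[0,0,33],[0,0,35],[0,0,36]],"fingers":[8.5,8.5,8.5,8.5,8.5,8.5,8.5,8.5,8.5,8.5,8.5,8.5]}'; python3 -c "
from h import *
go([.5045,-.2852,.22],tool(.2695))"
```

```text
time: 1.4
position: [0.3253, 0.1846, 0.2437]
ee_rot: [0.424, 0.906, 0.0, 0.001]
ft_force: [0.5, -0.1, 0.6]
finger_gap: 0.0854
gripper_force: 0.0
slide [-47.54 -16.37   2.43] dr [ 0.08  0.09 24.43] t 1.4
```

```bash
python3 -m pendant '{"slide":[[-3,-1,0],[-7,-2.4,0.3],[-11,-3.8,0.6],[-15,-5.2,0.8],[-19,-6.5,1],[-23,-7.9,1.2],[-27,-9.3,1.4],[-31,-10.7,1.6],[-35,-12,1.8],[-39,-13.4,2],[-43,-14.8,2.2],[-46,-15.9,2.4]],"dr":[[0,0,2],[0,0,4],[0,0,7],[0,0,10],[0,0,13],[0,0,16],[0,0,19],[0,0,21],[0,0,22],[0,0,23],[0,0,24],[0,0,24.4]],"fingers":[8.5,8.5,8.5,8.5,8.5,8.5,8.5,8.5,8.5,8.5,8.5,8.5]}'
python3 -m pendant '{"slide":[[-1.4,-0.5,0],[-1.4,-0.5,0],[-1.4,-0.5,0]],"dr":[[0,0,0],[0,0,0],[0,0,0]],"fingers":[8.5,8.5,8.5]}'
python3 - <<'E'
from h import *
o=r.observe();im=r.read_camera("wrist");c=r.get_calibration("wrist");K=np.float64(c["K"]);M=np.array(c["mount"])
T=np.eye(4);T[:3,:3]=R.from_quat(o["ee_rot"]).as_matrix();T[:3,3]=o["position"];W=np.linalg.inv(T@M)
def pw(P): return cv2.projectPoints(np.float64(P),cv2.Rodrigues(W[:3,:3])[0],W[:3,3],K,None)[0][:,0]
v=im[:,:,::-1].copy()
L=np.array([[46,25,108],[46,-25,108],[64,-25,108],[64,25,108],[46,66,35],[46,-66,35],[-62,66,51],[-62,-66,51],[-62,66,24],[-62,-66,24]])/1e3
for u in pw(place([.4515,-.2998,.2695],L)): cv2.circle(v,tuple(int(a) for a in u),3,(255,0,255),1)
cv2.imwrite("pics/w1.png",v);go([.5045,-.2852,.22],tool(.2695))
E
```

```text
time: 2.4
position: [0.4999, -0.2689, 0.2193]
ee_rot: [0.604, 0.797, 0.0, 0.0]
ft_force: [0.2, 1.6, 0.8]
finger_gap: 0.0853
gripper_force: 0.0
time: 2.65
position: [0.4981, -0.2813, 0.219]
ee_rot: [0.604, 0.797, 0.0, -0.001]
ft_force: [-0.8, -0.9, 0.2]
finger_gap: 0.0851
gripper_force: 0.0
slide [-0.63  0.49 -0.08] dr [-0.01 -0.06  0.3 ] t 2.7
```

View pics/w1.png

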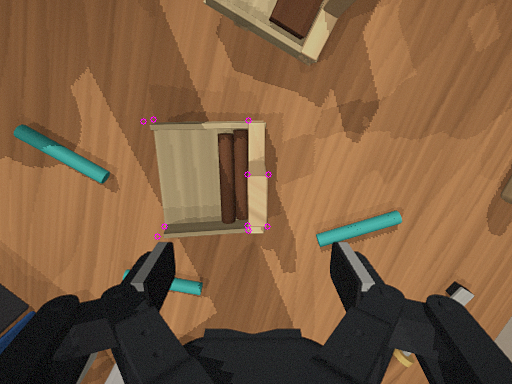

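The wrist view shows the grip at about (250-267, 175-230), matching the projected markers. Both dowels sit against the back wall at (227,180) and (240,180). Descending and closing.

```bash
python3 -m pendant '{"slide":[[-0.6,0.5,2],[-0.6,0.5,5],[-0.6,0.5,8],[-0.6,0.5,10],[-0.6,0.5,12],[-0.6,0.5,13],[-0.6,0.5,13.6],[-0.6,0.5,13.6],[-0.6,0.5,13.6]],"dr":[[0,0,0.3],[0,0,0.3],[0,0,0.3],[0,0,0.3],[0,0,0.3],[0,0,0.3],[0,0,0.3],[0,0,0.3],[0,0,0.3]],"fingers":[8.5,8.5,8.5,8.5,8.5,8.5,8.5,8.5,8.5]}'
python3 -m pendant '{"slide":[[0,0,0],[0,0,0],[0,0,0],[0,0,0],[0,0,0],[0,0,0],[0,0,0],[0,0,0]],"dr":[[0,0,0],[0,0,0],[0,0,0],[0,0,0],[0,0,0],[0,0,0],[0,0,0],[0,0,0]],"fingers":[6,5,4,3,2.5,2,1.5,1]}'
python3 -m pendant '{"slide":[[0,0,0],[0,0,0],[0,0,0],[0,0,0],[0,0,0],[0,0,0],[0,0,0],[0,0,0]],"dr":[[0,0,0],[0,0,0],[0,0,0],[0,0,0],[0,0,0],[0,0,0],[0,0,0],[0,0,0]],"fingers":[1,1,1,1,1,1,1,1]}'
```

```text
time: 3.45
position: [0.5055, -0.2854, 0.0845]
ee_rot: [0.605, 0.796, 0.0, 0.001]
ft_force: [0.6, 0.3, 0.4]
finger_gap: 0.0847
gripper_force: 0.0
time: 4.12
position: [0.5048, -0.2859, 0.0836]
ee_rot: [0.606, 0.796, -0.0, -0.0]
ft_force: [-2.1, -0.2, 3.2]
finger_gap: 0.0172
gripper_force: 59.5
time: 4.78
position: [0.5048, -0.2858, 0.0836]
ee_rot: [0.606, 0.796, -0.0, 0.0]
ft_force: [-3.3, -1.9, 5.7]
finger_gap: 0.0176
gripper_force: 59.9
```

```bash
cat >> h.py <<'E'
RK=np.array([.5184,.2064,.0799])
def pour(mx,mz,tip,my=0):
    S=R.from_euler("z",RK[2])*R.from_euler("y",-tip,degrees=True)
    m=place(RK,np.array([[mx,my,mz]])/1e3)[0]
    tcp=m+S.apply([.117,0,.0596]); print(tip,tcp.round(4)); go(tcp,tool(RK[2],tip))
E
python3 -m pendant '{"slide":[[0,0,-0.5],[0,0,-1.5],[0,0,-3],[0,0,-4.5],[0,0,-6],[0,0,-7.5],[0,0,-9],[0,0,-10.5],[0,0,-12],[0,0,-13],[0,0,-13.8],[0,0,-14]],"dr":[[0,0,0],[0,0,0],[0,0,0],[0,0,0],[0,0,0],[0,0,0],[0,0,0],[0,0,0],[0,0,0],[0,0,0],[0,0,0],[0,0,0]],"fingers":[1,1,1,1,1,1,1,1,1,1,1,1]}'
python3 - <<'E'
from h import *
pour(22,150,0)
o=r.observe();im=r.read_camera("wrist")
im2=r.read_camera("side")
cv2.imwrite("pics/w2.png",np.hstack([im[:,:,::-1],im2[:,:,::-1]])[::,:] if 0 else cv2.resize(np.hstack([im,im2])[:,:,::-1],(800,300)))
E
```

```text
time: 5.78
position: [0.5055, -0.2857, 0.2248]
ee_rot: [0.606, 0.796, 0.0, 0.001]
ft_force: [-0.0, -0.1, -3.2]
finger_gap: 0.0175
gripper_force: 58.7
0 [0.657  0.2175 0.2096]
slide [44.47 28.01  1.5 ] dr [ 0.11  0.07 10.87] t 5.78
```

View pics/w2.png

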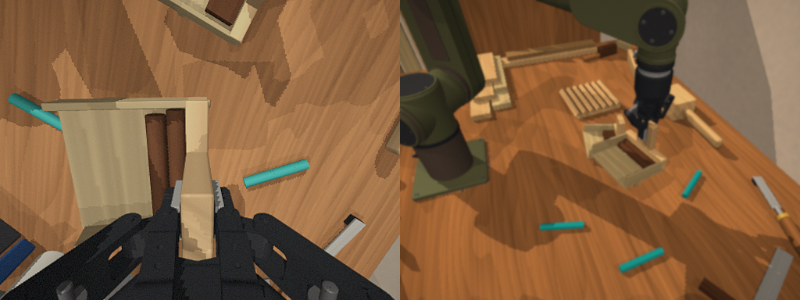

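```bash
python3 -m pendant '{"slide":[[0.4,0.3,0],[1.3,0.8,0],[2.7,1.7,0],[4.4,2.8,0],[6.7,4.2,0],[8.9,5.6,0],[11.1,7,0],[13.3,8.4,0],[15.6,9.8,0],[17.8,11.2,0],[20,12.6,0],[22.2,14,0]],"dr":[[0,0,0],[0,0,0],[0,0,0],[0,0,0],[0,0,0],[0,0,0],[0,0,0],[0,0,0],[0,0,0],[0,0,0],[0,0,0],[0,0,0]],"fingers":[1,1,1,1,1,1,1,1,1,1,1,1]}'
python3 -m pendant '{"slide":[[2.2,1.4,0],[4.4,2.8,0],[6.6,4.2,0],[8.8,5.6,0],[11,7,0],[13.2,8.4,0],[15.4,9.8,0],[17.6,11.2,0],[19.5,12.4,0],[21,13.3,0],[22,13.8,0],[22.3,14,0]],"dr":[[0,0,0.5],[0,0,1.5],[0,0,2.5],[0,0,3.5],[0,0,4.5],[0,0,5.5],[0,0,6.5],[0,0,7.5],[0,0,8.5],[0,0,9.5],[0,0,10.4],[0,0,10.8]],"fingers":[1,1,1,1,1,1,1,1,1,1,1,1]}'
python3 - <<'E'
from h import *
pour(22,80,0)
im=r.read_camera("wrist");im2=r.read_camera("top")
cv2.imwrite("pics/w3.png",cv2.resize(np.hstack([im,im2])[:,:,::-1],(800,300)))
E
```

```text
time: 6.88
position: [0.5803, -0.032, 0.2223]
ee_rot: [0.605, 0.796, -0.0, -0.001]
ft_force: [0.2, -0.4, -3.9]
finger_gap: 0.0176
gripper_force: 58.7
time: 7.88
position: [0.6554, 0.2206, 0.2218]
ee_rot: [0.677, 0.736, -0.001, -0.001]
ft_force: [-1.2, -1.1, -4.2]
finger_gap: 0.0172
gripper_force: 58.7
0 [0.657  0.2175 0.1396]
slide [-0.33  0.15  8.22] dr [-0.12 -0.03  0.18] t 7.88
```

View pics/w3.png

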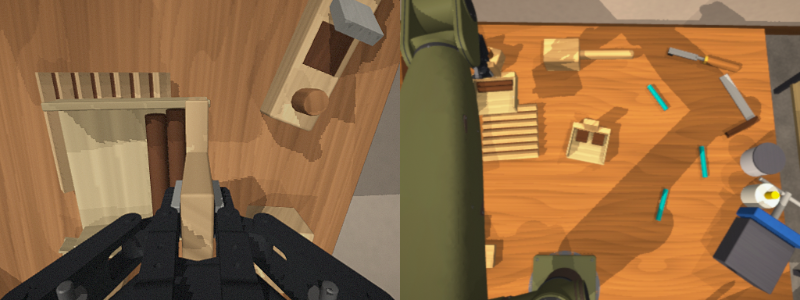

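```bash
python3 -m pendant '{"slide":[[-0.1,0.2,0.5],[-0.2,0.4,1.5],[-0.3,0.6,3],[-0.3,0.8,4.5],[-0.3,0.9,6],[-0.3,0.9,7.5],[-0.3,0.9,8.7],[-0.3,0.9,9.6],[-0.3,0.9,10],[-0.3,0.9,10.2],[-0.3,0.9,10.2],[-0.3,0.9,10.2]],"dr":[[0,0,0.2],[0,0,0.2],[0,0,0.2],[0,0,0.2],[0,0,0.2],[0,0,0.2],[0,0,0.2],[0,0,0.2],[0,0,0.2],[0,0,0.2],[0,0,0.2],[0,0,0.2]],"fingers":[1,1,1,1,1,1,1,1,1,1,1,1]}'
python3 - <<'E'
from h import *
for t,z in [(0,60),(3,60),(6,60),(9,59),(12,58),(15,56),(18,54),(21,52),(24,51),(27,50),(30,49),(33,48)]: pour(30,z,t)
E
```

```text
time: 8.98
position: [0.6661, 0.2158, 0.1224]
ee_rot: [0.679, 0.734, 0.001, 0.0]
ft_force: [-0.6, -0.1, -3.7]
finger_gap: 0.0171
gripper_force: 58.9
0 [0.6649 0.2181 0.1196]
slide [ 0.24 -0.1   0.28] dr [ 0.1  -0.01 -0.13] t 8.98
3 [0.6617 0.2179 0.1256]
slide [ 0.24 -0.42 -0.33] dr [-2.9  -0.01 -0.13] t 8.98
6 [0.6581 0.2176 0.1315]
slide [ 0.24 -0.78 -0.92] dr [-5.9  -0.01 -0.13] t 8.98
9 [0.6542 0.2173 0.1362]
slide [ 0.24 -1.17 -1.38] dr [-8.9  -0.   -0.13] t 8.98
12 [0.65   0.2169 0.1406]
slide [ 0.24 -1.59 -1.83] dr [-11.9   -0.    -0.13] t 8.98
15 [0.6456 0.2166 0.1439]
slide [ 0.23 -2.03 -2.15] dr [-14.9    0.    -0.13] t 8.98
18 [0.6409 0.2162 0.1468]
slide [ 0.23 -2.51 -2.45] dr [-1.79e+01  1.00e-02 -1.30e-01] t 8.98
21 [0.6359 0.2158 0.1496]
slide [ 0.23 -3.   -2.73] dr [-2.09e+01  1.00e-02 -1.30e-01] t 8.98
24 [0.6307 0.2154 0.153 ]
slide [ 0.23 -3.53 -3.07] dr [-2.39e+01  1.00e-02 -1.30e-01] t 8.98
27 [0.6252 0.215  0.1562]
slide [ 0.23 -4.07 -3.39] dr [-2.69e+01  2.00e-02 -1.30e-01] t 8.98
30 [0.6196 0.2145 0.1591]
slide [ 0.23 -4.64 -3.68] dr [-2.99e+01  2.00e-02 -1.30e-01] t 8.98
33 [0.6138 0.214  0.1617]
slide [ 0.23 -5.22 -3.94] dr [-3.29e+01  2.00e-02 -1.30e-01] t 8.98
```

```bash
python3 -m pendant '{"slide":[[0.1,-0.4,-0.3],[0.2,-0.8,-0.9],[0.2,-1.2,-1.4],[0.2,-1.6,-1.8],[0.2,-2,-2.15],[0.2,-2.5,-2.45],[0.2,-3,-2.75],[0.2,-3.5,-3.1],[0.2,-4.1,-3.4],[0.2,-4.6,-3.7],[0.2,-4.6,-3.7],[0.2,-4.6,-3.7]],"dr":[[-3,0,0],[-6,0,0],[-9,0,0],[-12,0,0],[-15,0,0],[-18,0,0],[-21,0,0],[-24,0,0],[-27,0,0],[-30,0,0],[-30,0,0],[-30,0,0]],"fingers":[1,1,1,1,1,1,1,1,1,1,1,1]}'
python3 -m pendant '{"slide":[[0,0,0],[0,0,0],[0,0,0],[0,0,0],[0,0,0],[0,0,0]],"dr":[[0,0,0],[0,0,0],[0,0,0],[0,0,0],[0,0,0],[0,0,0]],"fingers":[1,1,1,1,1,1]}'
python3 - <<'E'
from h import *
im=r.read_camera("wrist");im2=r.read_camera("side")
cv2.imwrite("pics/w4.png",np.hstack([cv2.resize(im,(400,300)),cv2.resize(im2[80:230,150:350],(400,300),interpolation=2)])[:,:,::-1])
E
```

```text
time: 9.98
position: [0.6191, 0.2142, 0.1593]
ee_rot: [0.656, 0.709, 0.19, 0.176]
ft_force: [0.1, 0.1, -3.6]
finger_gap: 0.0175
gripper_force: 59.7
time: 10.48
position: [0.6196, 0.214, 0.1582]
ee_rot: [0.656, 0.709, 0.19, 0.176]
ft_force: [-0.3, 1.0, -4.5]
finger_gap: 0.0175
gripper_force: 59.7
```

View pics/w4.png

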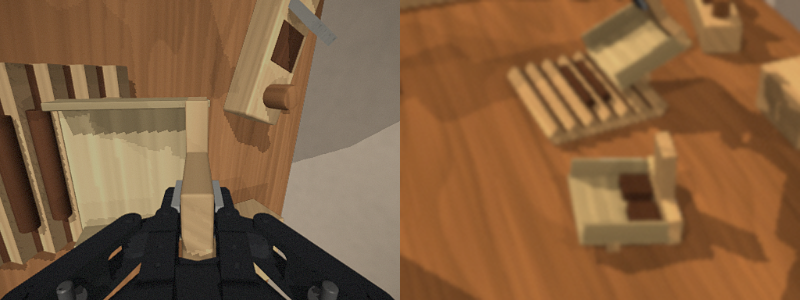

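The pour worked: the wrist view shows both dowels seated in separate grooves, at about (15,175) and (50,165), and the scoop is empty. Next I raise it, level it and carry it back.

```bash
python3 - <<'E'
from h import *
o=r.observe()
for dx,dz in [(0,.04),(.02,.09)]: go(o["position"]+[dx,0,dz],tool(RK[2],30 if dz<.05 else 0))
E
```

```text
slide [-0.    2.   -3.46] dr [-0.02  0.07 -0.12] t 10.58
slide [-0.16  6.22 -6.8 ] dr [29.98  0.04 -0.13] t 10.58
```

```bash
python3 -m pendant '{"slide":[[0,0.4,-0.7],[0,1.2,-2],[0,2,-3.5],[0,2.6,-4],[0,3.2,-4.5],[0,3.8,-5],[0,4.5,-5.5],[0,5.2,-6],[0,5.8,-6.5],[-0.1,6.2,-6.8],[-0.1,6.2,-6.8],[-0.1,6.2,-6.8]],"dr":[[0,0,0],[0,0,0],[0,0,0],[3,0,0],[7,0,0],[12,0,0],[17,0,0],[22,0,0],[26,0,0],[29,0,0],[30,0,0],[30,0,0]],"fingers":[1,1,1,1,1,1,1,1,1,1,1,1]}'
python3 - <<'E'
from h import *
go([.5045,-.2855,.2],tool(.27))
E
```

```text
time: 11.58
position: [0.6403, 0.2146, 0.2488]
ee_rot: [0.679, 0.734, 0.001, 0.001]
ft_force: [-0.2, -0.1, -3.9]
finger_gap: 0.0171
gripper_force: 59.6
slide [-48.81 -17.42   4.83] dr [  0.13  -0.   -11.04] t 11.58
```

```bash
python3 -m pendant '{"slide":[[-0.6,-0.2,0],[-1.8,-0.6,0],[-3.6,-1.3,0],[-5.8,-2.1,0],[-8.2,-2.9,0],[-10.6,-3.8,0],[-13,-4.7,0],[-15.4,-5.5,0],[-17.8,-6.4,0],[-20.2,-7.2,0],[-22.6,-8.1,0],[-25,-8.9,0]],"dr":[[0,0,0],[0,0,0],[0,0,0],[0,0,0],[0,0,0],[0,0,0],[0,0,0],[0,0,0],[0,0,0],[0,0,0],[0,0,0],[0,0,0]],"fingers":[1,1,1,1,1,1,1,1,1,1,1,1]}'
python3 -m pendant '{"slide":[[-2.4,-0.9,0],[-4.8,-1.7,0],[-7.2,-2.6,0],[-9.6,-3.4,0],[-12,-4.3,0],[-14.4,-5.1,0.5],[-16.8,-6,1],[-19,-6.8,2],[-21,-7.5,3],[-22.5,-8.1,4],[-23.5,-8.4,4.5],[-23.8,-8.5,4.8]],"dr":[[0,0,0],[0,0,-1],[0,0,-2],[0,0,-3],[0,0,-4],[0,0,-5],[0,0,-6],[0,0,-7],[0,0,-8],[0,0,-9],[0,0,-10],[0,0,-11]],"fingers":[1,1,1,1,1,1,1,1,1,1,1,1]}'
python3 -m pendant '{"slide":[[0,0,0],[0,0,0]],"dr":[[0,0,0],[0,0,0]],"fingers":[1,1]}'
python3 - <<'E'
from h import *
go([.5045,-.2855,.0836],tool(.27))
E
```

```text
time: 12.58
position: [0.5678, -0.0432, 0.2478]
ee_rot: [0.679, 0.734, -0.0, 0.0]
ft_force: [0.4, -1.1, -3.9]
finger_gap: 0.0176
gripper_force: 59.6
time: 13.58
position: [0.5011, -0.2865, 0.1987]
ee_rot: [0.606, 0.795, -0.0, -0.001]
ft_force: [-0.6, 0.4, -3.6]
finger_gap: 0.0177
gripper_force: 59.6
time: 13.75
position: [0.5029, -0.285, 0.2002]
ee_rot: [0.606, 0.796, 0.0, -0.0]
ft_force: [0.5, 0.2, -2.7]
finger_gap: 0.0175
gripper_force: 59.6
slide [-0.09  0.14 11.66] dr [ 0.01 -0.01 -0.06] t 13.75
```

```bash
python3 -m pendant '{"slide":[[0,0,1],[0,0,3],[0,0,5.5],[0,0,8],[0,0,9.5],[0,0,10.3],[0,0,10.8],[0,0,11.1],[0,0,11.3],[0,0,11.5],[0,0,11.6],[0,0,11.6]],"dr":[[0,0,0],[0,0,0],[0,0,0],[0,0,0],[0,0,0],[0,0,0],[0,0,0],[0,0,0],[0,0,0],[0,0,0],[0,0,0],[0,0,0]],"fingers":[1,1,1,1,1,1,1,1,1,1,1,1]}'
python3 -m pendant '{"slide":[[0,0,0],[0,0,0],[0,0,0],[0,0,0]],"dr":[[0,0,0],[0,0,0],[0,0,0],[0,0,0]],"fingers":[1,1,1,1]}'
```

```text
time: 14.75
position: [0.5039, -0.2857, 0.0849]
ee_rot: [0.606, 0.796, 0.0, 0.001]
ft_force: [-0.4, -0.8, -2.7]
finger_gap: 0.0174
gripper_force: 59.6
time: 15.08
position: [0.5036, -0.2855, 0.0844]
ee_rot: [0.606, 0.796, 0.0, 0.0]
ft_force: [0.5, 0.4, -3.2]
finger_gap: 0.0172
gripper_force: 59.6
```

Not quite in contact yet, so I creep down 1 mm more, then release and retreat.

```bash
python3 -m pendant '{"slide":[[0,0,0.05],[0,0,0.1],[0,0,0.1],[0,0,0.1]],"dr":[[0,0,0],[0,0,0],[0,0,0],[0,0,0]],"fingers":[1,1,1,1]}'
python3 -m pendant '{"slide":[[0,0,0],[0,0,0],[0,0,0],[0,0,0],[0,0,0],[0,0,0],[0,0,0],[0,0,0],[0,0,0],[0,0,0]],"dr":[[0,0,0],[0,0,0],[0,0,0],[0,0,0],[0,0,0],[0,0,0],[0,0,0],[0,0,0],[0,0,0],[0,0,0]],"fingers":[2,2.5,3,4,5,6,7,8,8,8]}'
python3 -m pendant '{"slide":[[0,0,-1],[0,0,-3],[0,0,-6],[0,0,-9],[0,0,-12],[0,0,-14],[0,0,-15],[0,0,-15],[0,0,-15],[0,0,-15]],"dr":[[0,0,0],[0,0,0],[0,0,0],[0,0,0],[0,0,0],[0,0,0],[0,0,0],[0,0,0],[0,0,0],[0,0,0]],"fingers":[8,8,8,8,8,8,8,8,8,8]}'
python3 - <<'E'
from h import *
im=r.read_camera("wrist");im2=r.read_camera("side");im3=r.read_camera("top")
g=lambda a:cv2.resize(a,(400,300),interpolation=2)
cv2.imwrite("pics/w5.png",np.vstack([np.hstack([g(im),g(im2)]),np.hstack([g(im3[120:210,90:210]),g(im2[90:165,195:295])])])[:,:,::-1])
E
```

```text
time: 15.42
position: [0.5037, -0.2855, 0.0836]
ee_rot: [0.606, 0.796, 0.0, 0.0]
ft_force: [-1.6, 1.0, 0.7]
finger_gap: 0.0174
gripper_force: 60.1
time: 16.25
position: [0.5035, -0.2854, 0.0832]
ee_rot: [0.606, 0.796, 0.0, -0.0]
ft_force: [0.3, 1.2, 1.1]
finger_gap: 0.0801
gripper_force: 0.0
time: 17.08
position: [0.5027, -0.2849, 0.2311]
ee_rot: [0.606, 0.796, -0.0, -0.002]
ft_force: [-0.4, -0.3, -1.1]
finger_gap: 0.08
gripper_force: 0.0
```

View pics/w5.png

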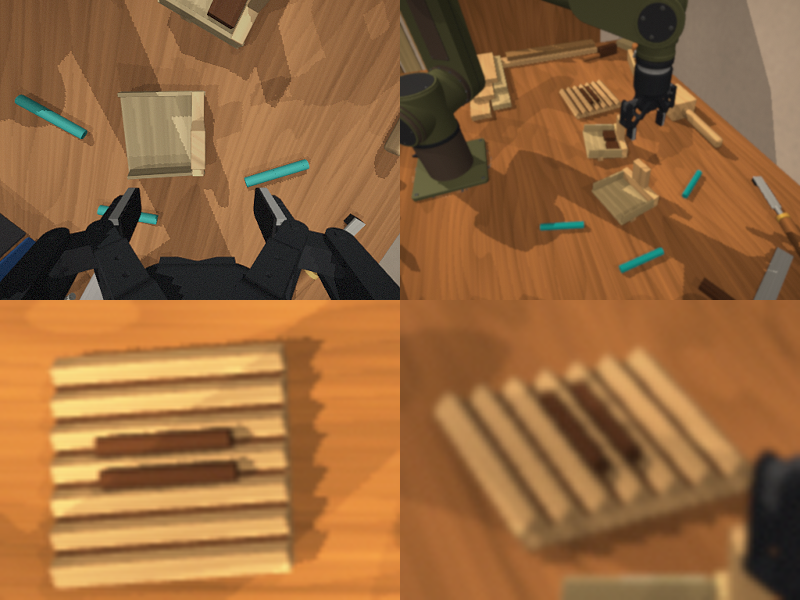

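The scoop stands level and empty on the bench. Both dowels are centred in neighbouring grooves, at about (165,440) and (170,475) in the top crop. Handing in.

```bash
python3 -c "
from plant import r
print(r.close_job())"
```

```text
the job is handed in; nothing more can be done
None
```

I poured both dowels into neighbouring grooves near mid-length, stood the empty scoop back level on the bench clear of the rack, and handed the job in at about 17 s; the final pictures show this, but no verdict was returned.

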